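# Sweep stripped valve parts off the stand into the parts bin

### The job

Clear the blue service stand: with the fingertips, sweep the three loose metal parts (knurled ring, valve cap, hexagon nut) along it and off its open end into the open parts bin. Only push them, do not pick them up or carry them, and leave the clear valve dome standing where it is in the middle of the stand and the jar and screwdriver beside it undisturbed.

Things in the scene. Friction and masses are not known exactly. Their poses are not given: they have to be found in the camera images.
- stand: Blue painted metal stand, fixed to the bench, 240 (its x) by 300 (its y) mm, flat top 50 mm above the bench. Origin at bench level under its centre; z up. Along both long sides (x = -120 to -110 and 110 to 120 mm) runs a rim 8 mm higher than the top; both ends (y = -150 and +150 mm) are open and without a rim. It may be shifted and turned a little on the bench.
- bin: Open grey parts bin, fixed, outside 240 (its x) by 120 (its y) by 40 mm high, walls and floor 5 mm. Origin at the centre of its underside. Its axes are parallel to the stand's; it stands 2 mm off one end of the stand, either at +y or at -y (its centre 212 mm from the stand's centre), so that its rim is 10 mm below the stand's top.
- block: Black valve block, fixed, 240 by 120 by 65 mm, with three silver caps on top (up to 89 mm high). It stands at the stand's other end, 2 mm off it, axes parallel to the stand's. Origin at the centre of its underside. Not part of the work.
- ring: Loose aluminium ring with a knurled rim, outer diameter 40, hole 26, height 12 mm, about 50 g. Lies flat on the stand, 62 to 78 mm from the stand's long middle line (on either side). Origin at the centre of its underside.
- cap: Loose round aluminium valve cap, diameter 38 mm at the foot, upright side 6 mm high, then narrowing to 13 mm height, with a stub 10 mm in diameter on top up to 19 mm; about 60 g. Lies foot down on the stand like the ring. Origin at the centre of its underside.
- nut: Loose flat hexagonal steel nut, 36 mm across flats, 42 mm across corners, 12 mm high, about 70 g. Lies flat on the stand like the ring. Origin at the centre of its underside.
- dome: Loose clear plastic valve dome on an aluminium foot, diameter 50, height 45 mm, 150 g. Stands upright on the stand within about 12 mm of its centre; to be left alone. Origin at the centre of its underside.
- jar: White plastic jar with a black lid, diameter 60, height 85 mm, standing on the bench to the robot's left of the stand; bystander. Origin at the centre of its underside.
- driver: Screwdriver lying on the bench to the robot's right of the stand; bystander.

How it is judged:
By the outcome, as a careful person would: the job done as asked, in the order asked, and still so for the second after the job is handed in, with the robot touching nothing.
It also fails if it takes over 72 s, if anything falls off the work surface, if the arm or the gripper's body presses on something with over 40 N, if the wrist force passes 120 N, or if a joint passes its speed limit or range.

### The arm

A 7-joint arm with a two-finger parallel gripper is mounted at the origin on the work surface. World frame = base frame: x ahead of the robot, y to its left, z up, the work surface at z = 0. Lengths are in m, angles in rad, forces in N, time in s.
With the tool pointing down it reaches from about 0.4 to 0.85 m from the base axis. Payload 10.4 kg.
Tool frame: the origin (TCP) lies at the very end of the fingers, on their centre line; the grasp point (between the pads) lies 19 mm behind it; x points along the fingers, z is the direction in which the jaws open and shut, and the axes are right-handed (so a half turn about x gives the same grasp; the last joint's range is limited). The gripper opens to 85 mm and grips with 20 to 120 N. Pads are 22 mm wide; open, the fingers measure 114 mm over their backs; the gripper's body (76 mm by 85 mm) begins 54 mm behind the grasp point. The pads swing forward as they close: fully open they stand 13 mm farther back than shut.
Start: joints at [-1.212, 0.332, -0.065, 1.46, 0.022, 1.35, -0.088], TCP at [0.233, 0.58, 0.207] pointing down, gripper open.
Joint ranges: [-2.6, 2.6], [-0.5, 2.12], [-1.47, 1.34], [0.16, 2.42], [-1.27, 4.41], [0.06, 2.06], [-2.6, 2.6]. Speed limits (rad/s): [2.22, 2.22, 2.79, 2.79, 3.14, 3.14, 3.14].

### API

Orientations are given as a unit quaternion [x, y, z, w].
In Python, from workcell import readout, camera, manip gives the robot as it stands.
- The arm moves only by the shell command python3 -m inch 'ROWS' [FORCE]. ROWS is JSON, a list of rows, each a list of 3 entries, a list of its own where there are three numbers: the turn, a rotation vector about the tool's x, y, z in degrees, then the shift along the tool's x, y, z in mm, then the closure, from 0 (fully open) to 1 (shut). In form: [[[wx, wy, wz], [dx, dy, dz], hand], ...]. A call has 1 to 10 rows; each row is the pose to reach, as a shift and turn from the pose measured when the call began, along the tool's axes at that moment; what a row does not reach only later rows make up. A row lasts 1/8 s, in which the tool goes at most 62.5 mm and 10.7 degrees, less where a joint would pass 70% of its speed; a pose out of reach is approached as far as the arm can. A call with a gripper value outside its range is refused whole. The fingers move at their own pace and stop on an object; FORCE is the grip in N (left out, the last holds). Time passes only in rows, so rows that repeat a pose let the fingers close. It gives the time, the measured TCP pose, the force and the opening at its end, in the units of the state.
- readout.get_obs(): the state, without advancing time (a new reading comes with each control period).
- camera(name): name is "side" or "top" or "wrist"; returns a dict with "pixels" (384x512x3 uint8, red, green, blue), "range_z" (384x512 float32, m along the optical axis (not along the pixel's ray), 0 where there is no reading), "intrinsics" (3x3 intrinsics, pixels), "extrinsics" (4x4, takes a point from world to camera coordinates); the wrist camera has in their place "T_tool_cam" (4x4, takes a point from camera to tool coordinates, whose origin is the TCP and whose axes are the tool frame's). Camera axes: x right, y down, z forward; pixel columns grow to the right and rows downward; lengths in m; the calibration is good to about 2 mm. A picture is of the moment at which its call begins: read the wrist's pose just before it.
- manip.hand_in(): hands the job in, once; it reports no verdict.
The state is a dict: "clock": time; "joint_pos": joint angles; "joint_velocities": joint speeds; "tau": joint torques, N m; "position": TCP position; "ee_rot": TCP orientation; "ft_force": force on the tool from outside, world axes, zero at the start; "torque": the same for the moment, N m; "grip_width": opening from 0.0 (shut) to 1.0 (fully open).
Only numpy, scipy, OpenCV 4.12 (cv2) and the standard library are available. Lean on these libraries where they do the work, as an engineer would, in place of code of your own. Each camera call takes 0.05 s, during which the arm holds its last target.

## Working session

There is one attempt and no reset: what is moved stays moved. The work goes in short steps, Python scripts to look and compute and a shell command to move; the robot and the scene stay as the last step left them, time stands still between calls to the robot, and variables do not carry over. Pictures are saved under pics/ and viewed, and the job is handed in when it is done.

```bash
mkdir -p pics; ls; python3 - <<'E'
from workcell import readout, camera, manip
import cv2, numpy as np
print(readout.get_obs())
for n in ("top","side","wrist"):
    c=camera(n); cv2.imwrite(f"pics/{n}0.png",c["pixels"][:,:,::-1]); np.savez(f"pics/{n}0.npz",**c)
    print(n,c["intrinsics"].tolist(),np.round(c.get("extrinsics",c.get("T_tool_cam")),4).tolist())
E
```

```text
pics
{'clock': 0.0, 'joint_pos': array([-1.21157939,  0.3328994 , -0.06467321,  1.46094174,  0.02160898,
        1.34988851, -0.08848224]), 'joint_velocities': array([ 1.83054846e-03, -7.88147923e-05, -4.45272177e-04,  1.09838212e-03,
        1.07676989e-03, -5.49044328e-04,  7.39587673e-04]), 'tau': array([-1.53704721e-03, -6.25459743e+01,  4.82807925e-02, -3.91592252e+01,
        1.60921784e-02,  1.00479749e-02, -3.21215694e-07]), 'position': array([0.23275199, 0.5796052 , 0.2058985 ]), 'ee_rot': array([-0.39635445,  0.58619336,  0.39573569,  0.58538343]), 'ft_force': array([ 0.19107651, -0.233003  , -0.25140195]), 'torque': array([ 0.00603054, -0.0019177 , -0.02568876]), 'grip_width': 0.9979057717844733}
top [[390.942098190249, 0.0, 251.10577068665006], [0.0, 390.942098190249, 195.26327648738047], [0.0, 0.0, 1.0]] [[-0.0222, -0.9997, -0.011, -0.0121], [-0.9971, 0.0229, -0.0727, 0.5107], [0.0729, 0.0093, -0.9973, 1.1122], [0.0, 0.0, 0.0, 1.0]]
side [[497.5923856993189, 0.0, 252.14746127984594], [0.0, 497.5923856993189, 199.6470972403378], [0.0, 0.0, 1.0]] [[0.9651, -0.2619, 0.0059, -0.5071], [-0.1624, -0.6157, -0.771, 0.1083], [0.2056, 0.7431, -0.6368, 1.6764], [0.0, 0.0, 0.0, 1.0]]
wrist [[283.05005911736356, 0.0, 254.93950244721907], [0.0, 283.05005911736356, 191.5740626028828], [0.0, 0.0, 1.0]] [[0.0008, -0.3097, 0.9508, -0.168], [0.0002, -0.9508, -0.3097, 0.0788], [1.0, 0.0004, -0.0006, 0.0], [0.0, 0.0, 0.0, 1.0]]
```

View pics/top0.png

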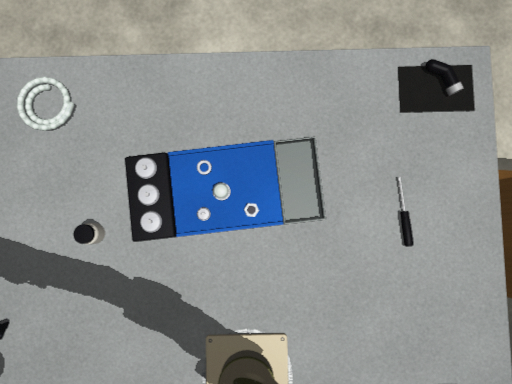

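View pics/side0.png

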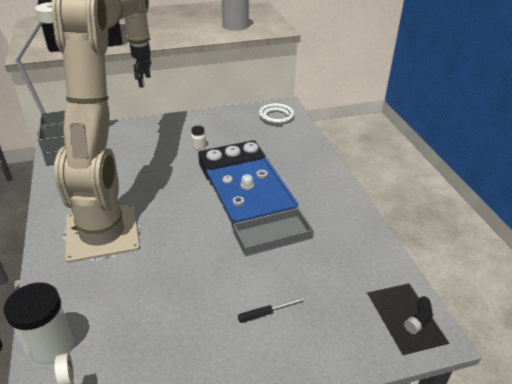

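View pics/wrist0.png

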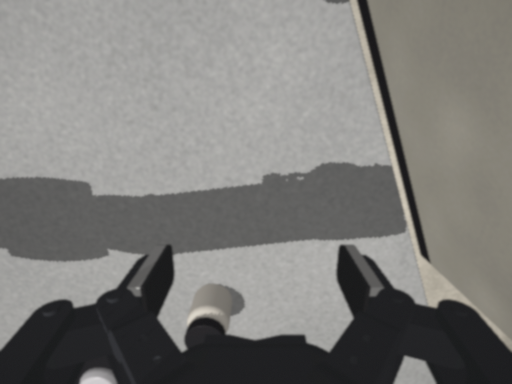

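```bash
python3 - <<'E'
import cv2
t=cv2.imread("pics/top0.png"); cv2.imwrite("pics/top0c.png",cv2.resize(t[125:250,115:335],None,fx=3.6,fy=3.6,interpolation=cv2.INTER_CUBIC))
t=cv2.imread("pics/side0.png"); cv2.imwrite("pics/side0c.png",cv2.resize(t[120:260,185:325],None,fx=4.2,fy=4.2,interpolation=cv2.INTER_CUBIC))
E
```

```text
(no output)
```

View pics/top0c.png

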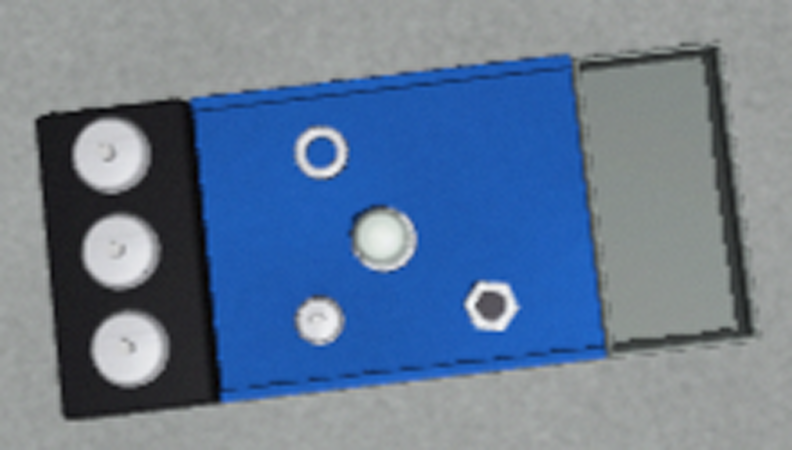

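View pics/side0c.png

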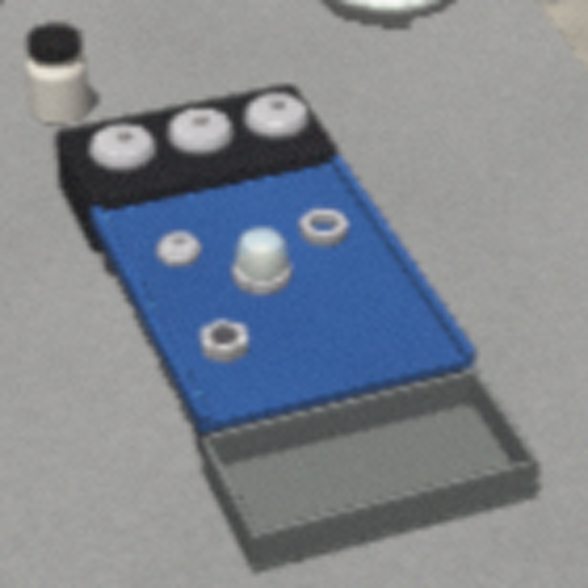

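```bash
cat > h.py <<'E'
import numpy as np, cv2
def load(n): 
    d=np.load(f"pics/{n}0.npz"); return d["intrinsics"],d["extrinsics"],d["range_z"]
def plane(n,p,z):
    K,E,_=load(n); R,t=E[:3,:3],E[:3,3]
    d=R.T@np.linalg.inv(K)@[p[0],p[1],1]; c=-R.T@t
    return c+d*(z-c[2])/d[2]
T=lambda c:(115+(c[0]+.5)/3.6-.5,125+(c[1]+.5)/3.6-.5)
S=lambda c:(185+(c[0]+.5)/4.2-.5,120+(c[1]+.5)/4.2-.5)
def tri(a,b):
    Kt,Et,_=load("top");Ks,Es,_=load("side")
    X=cv2.triangulatePoints(Kt@Et[:3],Ks@Es[:3],np.array(T(a),float),np.array(S(b),float)); return (X[:3]/X[3]).ravel()
E
python3 - <<'E'
from h import *
np.set_printoptions(precision=4,suppress=True)
P=dict(ring=((321,153),(324,226),.062),cap=((319,320),(178,248),.06),nut=((491,306),(224,340),.062),dome=((383,240),(261,272),.053),
 c_blk_far=((190,100),(335,158),.058),c_blk_near=((218,402),(95,208),.058),c_bin_far=((570,55),(475,358),.058),c_bin_near=((607,355),(205,430),.058))
W={}
for k,(a,b,z) in P.items():
    W[k]=plane("top",T(a),z); print(k,tri(a,b),W[k][:2],plane("side",S(b),z)[:2])
    u,v=map(int,T(a)); K,E,D=load("top"); d=D[v,u]; pc=np.linalg.inv(K)@[u,v,1]*d; print("   depth pt",E[:3,:3].T@(pc-E[:3,3]))
c=[W[k] for k in W if k[0:2]=="c_"]
ey=(W["c_blk_far"]-W["c_bin_far"]+W["c_blk_near"]-W["c_bin_near"])[:2]; print("len",np.linalg.norm(ey)/2)
ex=(W["c_blk_far"]+W["c_bin_far"]-W["c_blk_near"]-W["c_bin_near"])[:2]; print("wid",np.linalg.norm(ex)/2)
# also PCA using depth of top plane
a=np.arctan2(-ey[0],ey[1]); b=np.arctan2(ex[1],ex[0]); print("yaw",np.degrees([a,b]))
ctr=np.mean(c,0)[:2]; y=(a+b)/2; R=np.array([[np.cos(y),-np.sin(y)],[np.sin(y),np.cos(y)]])
print("centre",ctr)
for k in W: print(k,(R.T@(W[k][:2]-ctr)*1e3).round(1))
E
```

```text
ring [0.5906 0.1072 0.0562] [0.5891 0.1066] [0.5888 0.0997]
   depth pt [0.5915 0.1106 0.0488]
cap [0.4598 0.1108 0.0545] [0.4594 0.1101] [0.4585 0.1037]
   depth pt [0.4607 0.1097 0.0687]
nut [ 0.4678 -0.0229  0.0561] [ 0.4672 -0.0229] [ 0.4664 -0.03  ]
   depth pt [ 0.469  -0.0229  0.0604]
dome [0.5211 0.0601 0.054 ] [0.5209 0.0603] [0.5216 0.0614]
   depth pt [0.5179 0.0565 0.0977]
c_blk_far [0.6329 0.211  0.0522] [0.634  0.2093] [0.6291 0.203 ]
   depth pt [0.6461 0.2233 0.0008]
c_blk_near [0.4005 0.1897 0.053 ] [0.3981 0.1892] [0.4009 0.1824]
   depth pt [0.3987 0.1913 0.0506]
c_bin_far [ 0.6639 -0.0895  0.0488] [ 0.6624 -0.0891] [ 0.6594 -0.0996]
   depth pt [ 0.678  -0.0893 -0.0015]
c_bin_near [ 0.4291 -0.1128  0.0437] [ 0.4276 -0.1114] [ 0.4266 -0.1284]
   depth pt [ 0.4283 -0.1107  0.0582]
len 0.3008900412538724
wid 0.23631485137780914
yaw [5.5189 5.1499]
centre [0.5305 0.0495]
ring [63.7 51.4]
cap [-65.1  67. ]
nut [-69.8 -66.2]
dome [-8.6 11.6]
c_blk_far [117.9 149.5]
c_blk_near [-118.9  151.4]
c_bin_far [ 118.4 -150.2]
c_bin_near [-117.5 -150.7]
```

```bash
cat >> h.py <<'E'
from scipy.spatial.transform import Rotation as Ro
yaw=np.radians(5.35); C=np.array([.5305,.0495])
Rs=np.array([[np.cos(yaw),-np.sin(yaw)],[np.sin(yaw),np.cos(yaw)]])
def go(goals):
    "goals: stand x,y mm, z mm -> turn/shift in the present tool frame"
    from workcell import readout
    o=readout.get_obs(); R=Ro.from_quat(o["ee_rot"]); p=o["position"]
    sp=Rs.T@(p[:2]-C)*1e3
    print("t",o["clock"],"stand pos",sp.round(1),"z",(p[2]*1e3).round(1),"F",o["ft_force"].round(1),"grip",round(o["grip_width"],3))
    best=None
    for s in (1,-1):
        z=np.array([*(Rs@[s,0]),0]); x=np.array([0,0,-1.]); G=np.column_stack([x,np.cross(z,x),z])
        rv=(R.inv()*Ro.from_matrix(G)).as_rotvec(degrees=True)
        if best is None or np.linalg.norm(rv)<np.linalg.norm(best): best=rv
    print("turn",best.round(2))
    for g in goals:
        w=np.array([*(C+Rs@np.array(g[:2])/1e3),g[2]/1e3])
        print(g,"shift",(R.inv().apply(w-p)*1e3).round(1),"world",w.round(3))
E
python3 - <<'E'
from h import *
go([(64,103,200),(64,103,80),(64,-200,200)])
from workcell import readout
print(Ro.from_quat(readout.get_obs()["ee_rot"]).as_matrix().round(3))
E
```

```text
t 0.15 stand pos [-247.   555.7] z 206.1 F [ 0.4 -0.1 -0.5] grip 1.0
turn [ 6.277e+01 -5.000e-02  4.000e-02]
(64, 103, 200) shift [   6.4 -483.6 -260.2] world [0.585 0.158 0.2  ]
(64, 103, 80) shift [ 126.4 -483.6 -260.1] world [0.585 0.158 0.08 ]
(64, -200, 200) shift [   6.7 -622.3 -529.6] world [ 0.613 -0.144  0.2  ]
[[-0.    -0.928  0.373]
 [-0.001  0.373  0.928]
 [-1.    -0.    -0.001]]
```

```bash
python3 -m inch '[[[6,0,0],[0,-48,-26],0.8],[[12,0,0],[0,-96,-52],0.8],[[19,0,0],[0,-145,-78],0.8],[[25,0,0],[0,-193,-104],0.8],[[31,0,0],[0,-242,-130],0.8],[[38,0,0],[0,-290,-156],0.8],[[44,0,0],[0,-338,-182],0.8],[[50,0,0],[0,-387,-208],0.8],[[57,0,0],[0,-435,-234],0.8],[[62.8,0,0],[3,-484,-260],0.8]]' 20
python3 -m inch '[[[0,0,0],[0,0,0],0.8],[[0,0,0],[0,0,0],0.8]]'
python3 - <<'E'
from h import *
from workcell import camera
go([(64,103,200),(64,103,60)])
c=camera("wrist"); cv2.imwrite("pics/w1.png",c["pixels"][:,:,::-1]); np.savez("pics/w1.npz",**c)
E
```

```text
clock: 1.4
position: [0.5859, 0.1568, 0.2035]
ee_rot: [-0.032, 0.706, 0.031, 0.706]
ft_force: [-0.1, 0.2, 0.1]
grip_width: 0.202
clock: 1.65
position: [0.5857, 0.1571, 0.2031]
ee_rot: [-0.032, 0.707, 0.032, 0.706]
ft_force: [-1.3, 0.5, 0.5]
grip_width: 0.198
t 1.65 stand pos [ 64.9 102. ] z 203.1 F [-1.3  0.5  0.5] grip 0.198
turn [-0.19 -0.06  0.04]
(64, 103, 200) shift [ 3.1  1.  -0.9] world [0.585 0.158 0.2  ]
(64, 103, 60) shift [143.1   1.1  -0.8] world [0.585 0.158 0.06 ]
```

View pics/w1.png

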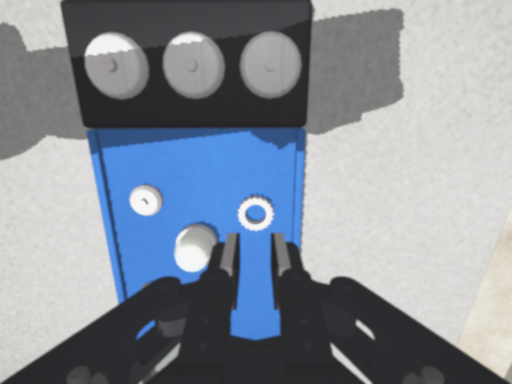

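```bash
python3 - <<'E'
from h import *
d=np.load("pics/w1.npz"); D=d["range_z"];K=d["intrinsics"];T=d["T_tool_cam"]
v,u=np.mgrid[:384,:512]; P=np.stack([(u-K[0,2])/K[0,0]*D,(v-K[1,2])/K[1,1]*D,D],-1)[D>0]
Q=P@T[:3,:3].T+T[:3,3]; Q*=1e3
for a in range(-80,25,8):
    m=(Q[:,0]>=a)&(Q[:,0]<a+8)&(abs(Q[:,2])<80)&(abs(Q[:,1])<60)
    if m.sum(): q=Q[m]; print(a,m.sum(),"y",q[:,1].min().round(),q[:,1].max().round(),"z",q[:,2].min().round(),q[:,2].max().round())
# objects in stand coords from wrist (depth)
p=np.array([.5857,.1571,.2031]);R=Ro.from_quat([-.032,.707,.032,.706])
for n,(a,b) in dict(ring=(256,200),cap=(146,201),dome=(196,245),top=(180,180)).items():
    z=D[b,a]; q=T[:3,:3]@np.array([(a-K[0,2])/K[0,0]*z,(b-K[1,2])/K[1,1]*z,z])+T[:3,3]; w=R.apply(q)+p
    print(n,(Rs.T@(w[:2]-C)*1e3).round(1),w[2].round(4))
E
```

```text
-80 2674 y -12.0 14.0 z -43.0 45.0
-72 1028 y -13.0 14.0 z -38.0 40.0
-64 782 y -12.0 12.0 z -21.0 22.0
-56 592 y -11.0 12.0 z -22.0 23.0
-48 499 y -12.0 11.0 z -22.0 22.0
-40 405 y -11.0 11.0 z -22.0 22.0
-32 115 y -9.0 11.0 z -20.0 15.0
ring [66.4 70.1] 0.0624
cap [-60.4  69.9] 0.0645
dome [-0.4 27.1] 0.0904
top [-22.7  91.2] 0.0513
```

```bash
python3 - <<'E'
from h import *
d=np.load("pics/w1.npz"); D=d["range_z"]
for v in range(222,262,4): print(v,(D[v,205:310:6]*1e3).astype(int))
t=cv2.imread("pics/w1.png"); cv2.imwrite("pics/w1c.png",cv2.resize(t[200:330,180:330],None,fx=4.5,fy=4.5,interpolation=cv2.INTER_CUBIC))
E
```

```text
222 [350 348 348 349 348 348 336 335 343 342 336 349 349 348 349 339 402 402]
226 [350 351 351 351 350 351 351 338 337 337 340 351 350 351 351 342 405 405]
230 [341 352 353 353 352 353 352 355 351 353 353 353 351 352 352 343 407 407]
234 [340 343 353 355 150 151 354 355 354 355 355 151 151 355 355 345 410 409]
238 [331 343 354 355 146 145 354 355 355 356 356 147 146 147 355 347 411 411]
242 [324 340 152 150 142 143 355 359 358 357 357 145 142 143 151 347 413 414]
246 [322 335 146 146 138 140 359 359 360 358 359 145 138 137 147 146 415 415]
250 [321 144 141 135 135 136 361 361 361 360 360 146 135 135 145 144 417 417]
254 [318 139 139 131 131 131 363 362 363 365 363 147 131 131 139 138 418 418]
258 [319 135 135 127 127 128 366 363 364 363 364 147 129 128 136 135 422 422]
```

View pics/w1c.png

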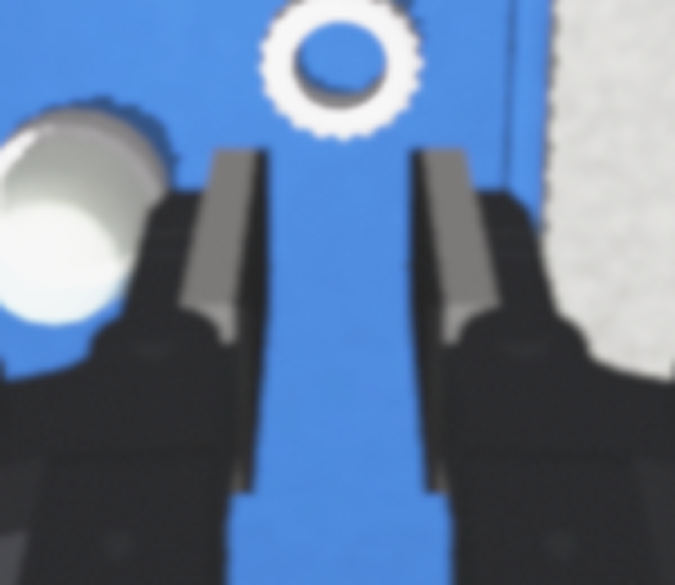

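```bash
python3 - <<'E'
from h import *
from workcell import camera, readout
o=readout.get_obs()
c=camera("side"); K,E=c["intrinsics"],c["extrinsics"]; R=Ro.from_quat(o["ee_rot"])
img=c["pixels"][:,:,::-1].copy()
for x in (0,-30):
  for z in (-15,15):
    w=o["position"]+R.apply(np.array([x,0,z])/1e3); q=K@(E[:3,:3]@w+E[:3,3]); q=q[:2]/q[2]; print(x,z,q)
o4=cv2.resize(img[60:230,180:330],None,fx=3.5,fy=3.5,interpolation=cv2.INTER_CUBIC)
for x,col in ((0,(0,0,255)),(-30,(0,255,0))):
    w=o["position"]+R.apply(np.array([x,0,0])/1e3); q=K@(E[:3,:3]@w+E[:3,3]); q=q[:2]/q[2]
    cv2.circle(o4,(int((q[0]-180)*3.5),int((q[1]-60)*3.5)),3,col,-1)
cv2.imwrite("pics/s1.png",o4)
E
```

```text
0 -15 [253.13664417 133.27390125]
0 15 [260.95156643 131.76368263]
-30 -15 [253.20351864 126.01784769]
-30 15 [261.10243277 124.52495648]
```

View pics/s1.png

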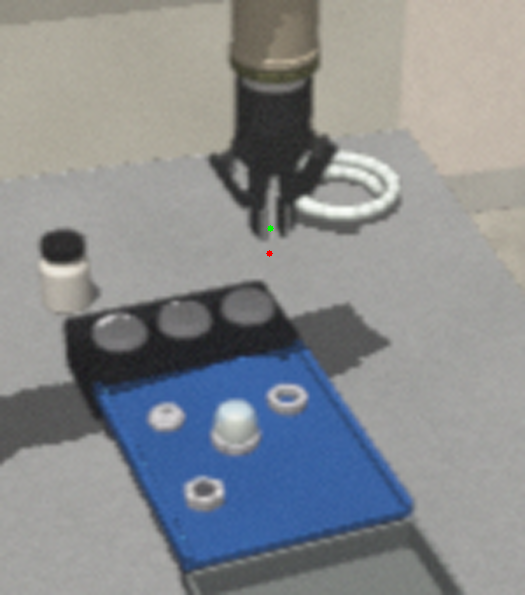

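```bash
python3 -m inch '[[[0,0,0],[30,1,-1],0.8],[[0,0,0],[60,1,-1],0.8],[[0,0,0],[90,1,-1],0.8],[[0,0,0],[110,1,-1],0.8],[[0,0,0],[123,1,-1],0.8],[[0,0,0],[123,1,-1],0.8]]' 
cat >> h.py <<'E'
def snap(n):
    from workcell import camera
    c=camera("side"); d=camera("wrist"); np.savez(f"pics/{n}w.npz",**d)
    a=cv2.resize(c["pixels"][100:270,180:330,::-1],(400,453),interpolation=cv2.INTER_CUBIC)
    b=cv2.resize(d["pixels"][100:330,130:380,::-1],(400,368),interpolation=cv2.INTER_CUBIC)
    o=np.zeros((453,800,3),np.uint8); o[:,:400]=a; o[:368,400:]=b; cv2.imwrite(f"pics/{n}.png",o)
E
python3 - <<'E'
from h import *
snap("a1"); go([(64,103,60)])
E
```

```text
clock: 2.5
position: [0.5834, 0.1599, 0.0799]
ee_rot: [-0.033, 0.707, 0.033, 0.706]
ft_force: [0.2, -0.4, 0.2]
grip_width: 0.196
t 2.6 stand pos [ 64.  104.8] z 81.2 F [ 0.2 -0.9  0.4] grip 0.199
turn [-0.03  0.02 -0.02]
(64, 103, 60) shift [21.2 -1.8  0. ] world [0.585 0.158 0.06 ]
```

View pics/a1.png

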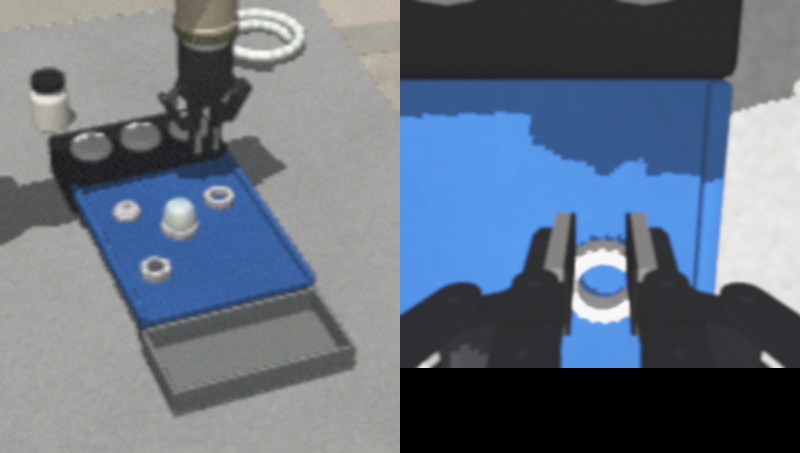

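```bash
python3 -m inch '[[[0,0,0],[10,0,0],0.8],[[0,0,0],[18,0,0],0.8],[[0,0,0],[25,0,0],0.8],[[0,0,0],[25,0,0],0.8]]' 
python3 - <<'E'
from h import *
snap("a2"); go([(64,103,30)])
E
```

```text
clock: 3.1
position: [0.584, 0.1596, 0.0555]
ee_rot: [-0.033, 0.707, 0.033, 0.706]
ft_force: [-0.0, -0.3, 0.5]
grip_width: 0.202
t 3.2 stand pos [ 64.  104.7] z 56.3 F [0.4 0.3 0.1] grip 0.2
turn [-0.03  0.02 -0.02]
(64, 103, 30) shift [26.3 -1.7 -0.1] world [0.585 0.158 0.03 ]
```

View pics/a2.png

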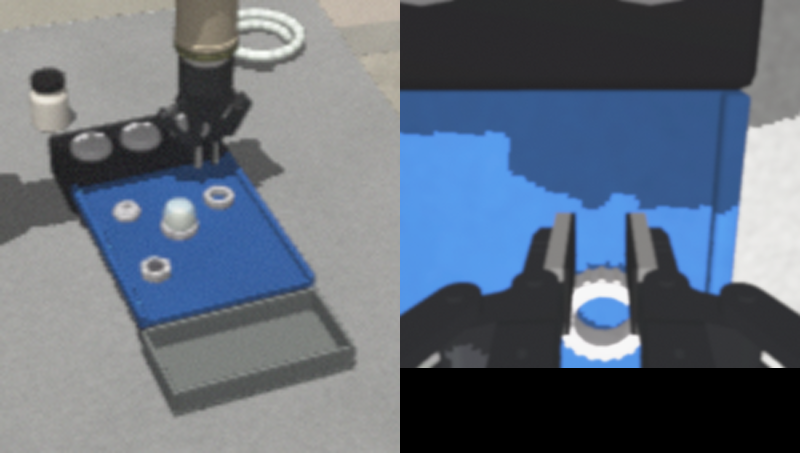

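```bash
python3 - <<'E'
from h import *
d=np.load("pics/a2w.npz"); D=d["range_z"];K=d["intrinsics"];T=d["T_tool_cam"]
v,u=np.mgrid[:384,:512]; P=np.stack([(u-K[0,2])/K[0,0]*D,(v-K[1,2])/K[1,1]*D,D],-1)
Q=(P@T[:3,:3].T+T[:3,3])*1e3
for v in (190,210,225,232,234,236,238,245): print(v,[tuple(Q[v,u].round().astype(int)) for u in (215,224,228,234,255,275,280)])
E
```

```text
190 [(np.int64(5), np.int64(24), np.int64(-25)), (np.int64(6), np.int64(24), np.int64(-19)), (np.int64(6), np.int64(24), np.int64(-17)), (np.int64(6), np.int64(23), np.int64(-13)), (np.int64(5), np.int64(24), np.int64(1)), (np.int64(4), np.int64(24), np.int64(13)), (np.int64(5), np.int64(24), np.int64(17))]
210 [(np.int64(5), np.int64(10), np.int64(-26)), (np.int64(5), np.int64(10), np.int64(-20)), (np.int64(5), np.int64(10), np.int64(-17)), (np.int64(5), np.int64(10), np.int64(-13)), (np.int64(6), np.int64(9), np.int64(1)), (np.int64(5), np.int64(10), np.int64(14)), (np.int64(4), np.int64(10), np.int64(17))]
225 [(np.int64(5), np.int64(-1), np.int64(-26)), (np.int64(5), np.int64(-1), np.int64(-20)), (np.int64(6), np.int64(-1), np.int64(-18)), (np.int64(4), np.int64(-1), np.int64(-13)), (np.int64(5), np.int64(-1), np.int64(1)), (np.int64(4), np.int64(0), np.int64(14)), (np.int64(4), np.int64(-1), np.int64(17))]
232 [(np.int64(4), np.int64(-6), np.int64(-26)), (np.int64(5), np.int64(-6), np.int64(-20)), (np.int64(4), np.int64(-6), np.int64(-18)), (np.int64(5), np.int64(-6), np.int64(-
[... 708 characters left out ...]
np.int64(11)), (np.int64(-33), np.int64(11), np.int64(14))]
238 [(np.int64(5), np.int64(-10), np.int64(-27)), (np.int64(6), np.int64(-11), np.int64(-21)), (np.int64(-36), np.int64(11), np.int64(-13)), (np.int64(-35), np.int64(10), np.int64(-10)), (np.int64(6), np.int64(-11), np.int64(1)), (np.int64(-37), np.int64(11), np.int64(11)), (np.int64(-36), np.int64(11), np.int64(14))]
245 [(np.int64(-35), np.int64(6), np.int64(-20)), (np.int64(-43), np.int64(10), np.int64(-15)), (np.int64(-43), np.int64(11), np.int64(-13)), (np.int64(-42), np.int64(10), np.int64(-10)), (np.int64(5), np.int64(-16), np.int64(1)), (np.int64(-43), np.int64(11), np.int64(10)), (np.int64(-43), np.int64(10), np.int64(13))]
```

```bash
python3 -m inch '[[[0,0,0],[4,-1,0],0.8],[[0,0,0],[8,-1,0],0.8],[[0,0,0],[12,-1,0],0.8],[[0,0,0],[15,-1,0],0.8],[[0,0,0],[15,-1,0],0.8]]' 
python3 - <<'E'
from h import *
snap("a3"); go([(64,103,30)])
E
```

```text
clock: 3.82
position: [0.5844, 0.1587, 0.0409]
ee_rot: [-0.033, 0.706, 0.033, 0.706]
ft_force: [0.4, -0.6, 0.5]
grip_width: 0.2
t 3.925 stand pos [ 64.1 103.7] z 41.3 F [-0.1  0.9  0.9] grip 0.199
turn [-0.03  0.03 -0.01]
(64, 103, 30) shift [11.3 -0.7 -0.1] world [0.585 0.158 0.03 ]
```

View pics/a3.png

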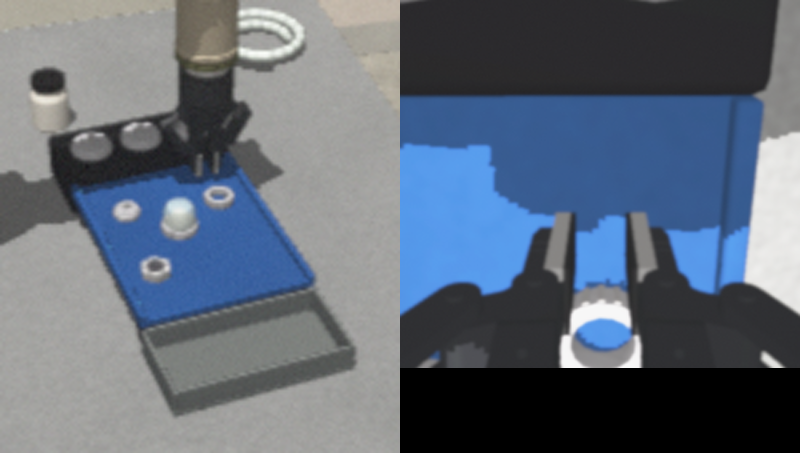

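```bash
python3 -m inch '[[[0,0,0],[4,0,0],0.8],[[0,0,0],[8,0,0],0.8],[[0,0,0],[12,0,0],0.8],[[0,0,0],[12,0,0],0.8]]' 
python3 -m inch '[[[0,0,0],[2,0,0],0.8],[[0,0,0],[3,0,0],0.8],[[0,0,0],[3,0,0],0.8]]' 
python3 - <<'E'
from h import *
snap("a4"); go([(64,103,30)])
d=np.load("pics/a4w.npz"); D=d["range_z"];K=d["intrinsics"];T=d["T_tool_cam"]
v,u=np.mgrid[:384,:512]; P=np.stack([(u-K[0,2])/K[0,0]*D,(v-K[1,2])/K[1,1]*D,D],-1)
Q=(P@T[:3,:3].T+T[:3,3])*1e3
for v in (200,225,232,236): print(v,Q[v,234].round(1),Q[v,255].round(1))
E
```

```text
clock: 4.42
position: [0.5844, 0.1586, 0.0288]
ee_rot: [-0.033, 0.706, 0.033, 0.706]
ft_force: [0.7, 1.0, 0.1]
grip_width: 0.198
clock: 4.8
position: [0.5845, 0.1586, 0.0259]
ee_rot: [-0.033, 0.706, 0.033, 0.706]
ft_force: [1.6, 0.6, -0.1]
grip_width: 0.2
t 4.9 stand pos [ 63.8 103.6] z 25.8 F [ 0.   0.2 -0.6] grip 0.199
turn [-0.03 -0.01 -0.  ]
(64, 103, 30) shift [-4.2 -0.6  0.2] world [0.585 0.158 0.03 ]
200 [-24.8  27.7 -10.7] [-25.1  27.7   0.6]
225 [-24.7  12.9 -11. ] [-26.   13.5   0.6]
232 [-25.1   8.8 -11.1] [-23.9   8.2   0.6]
236 [-34.   10.9 -10.4] [-25.4   6.5   0.6]
```

View pics/a4.png

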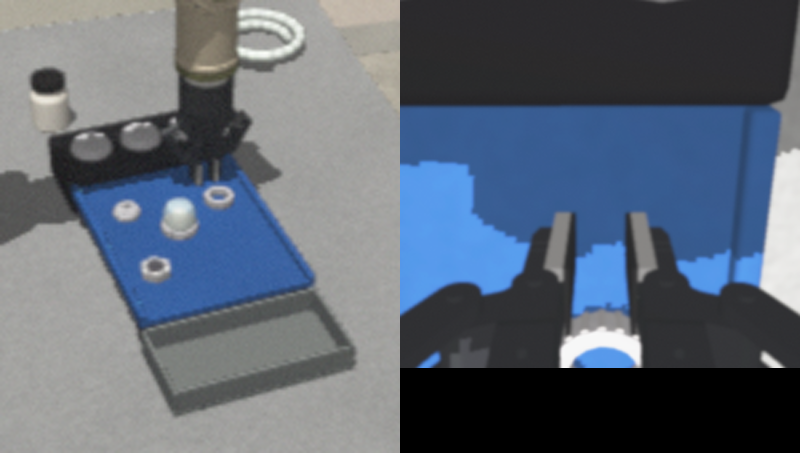

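```bash
python3 -m inch '[[[0,0,0],[2.5,0,0],0.8],[[0,0,0],[2.5,-10,0],0.8],[[0,0,0],[2.5,-20,0],0.8],[[0,0,0],[2.5,-30,0],0.8],[[0,0,0],[2.5,-40,0],0.8],[[0,0,0],[2.5,-50,0],0.8],[[0,0,0],[2.5,-60,0],0.8],[[0,0,0],[2.5,-70,0],0.8],[[0,0,0],[2.5,-80,0],0.8]]' 
python3 - <<'E'
from h import *
snap("b1"); go([(64,-60,23),(64,-160,23)])
E
```

```text
clock: 6.02
position: [0.5938, 0.0832, 0.0257]
ee_rot: [-0.032, 0.705, 0.036, 0.708]
ft_force: [-1.2, 9.8, 14.6]
grip_width: 0.201
t 6.125 stand pos [66.2 25.7] z 25.7 F [-2.   3.8 14.2] grip 0.203
turn [ 0.02  0.28 -0.2 ]
(64, -60, 23) shift [  2.4 -85.7  -2.2] world [ 0.6   -0.004  0.023]
(64, -160, 23) shift [   2.1 -185.7   -2.3] world [ 0.609 -0.104  0.023]
```

View pics/b1.png

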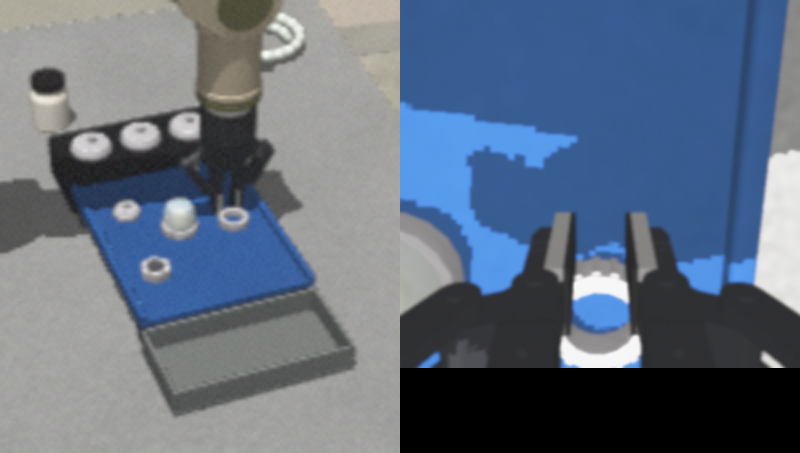

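```bash
python3 -m inch '[[[0,0,0],[-1.5,0,0],0.8],[[0,0,0],[-1.5,-10,-0.5],0.8],[[0,0,0],[-1.5,-20,-1],0.8],[[0,0,0],[-1.5,-30,-1],0.8],[[0,0,0],[-1.5,-40,-1],0.8],[[0,0,0],[-1.5,-50,-1],0.8],[[0,0,0],[-1.5,-60,-1],0.8],[[0,0,0],[-1.5,-70,-1],0.8],[[0,0,0],[-1.5,-80,-1],0.8],[[0,0,0],[-1.5,-90,-1],0.8]]' 
python3 - <<'E'
from h import *
snap("b2"); go([(64,-60,27),(64,-165,27)])
E
```

```text
clock: 7.38
position: [0.6015, -0.0091, 0.027]
ee_rot: [-0.032, 0.705, 0.034, 0.708]
ft_force: [0.5, 1.1, -0.1]
grip_width: 0.197
t 7.475 stand pos [ 65.1 -66.1] z 27.0 F [ 0.1 -0.2  0.4] grip 0.202
turn [-0.08  0.28 -0.16]
(64, -60, 27) shift [-0.   6.1 -1.1] world [ 0.6   -0.004  0.027]
(64, -165, 27) shift [ -0.3 -98.9  -1. ] world [ 0.61  -0.109  0.027]
```

View pics/b2.png

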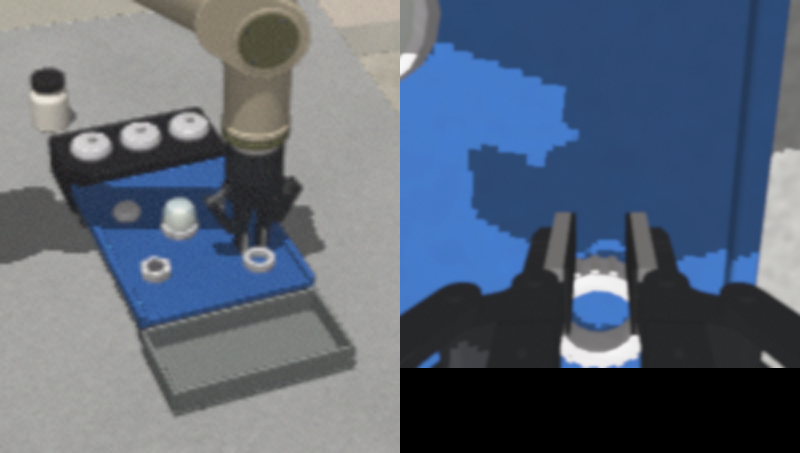

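```bash
python3 -m inch '[[[0,0,0],[0,-10,0],0.8],[[0,0,0],[0,-20,0],0.8],[[0,0,0],[0,-30,0],0.8],[[0,0,0],[0,-40,0],0.8],[[0,0,0],[0,-50,0],0.8],[[0,0,0],[0,-60,0],0.8],[[0,0,0],[0,-70,0],0.8],[[0,0,0],[0,-80,0],0.8],[[0,0,0],[0,-90,0],0.8],[[0,0,0],[0,-100,0],0.8]]' 
python3 - <<'E'
from h import *
snap("b3"); go([(64,-60,27),(64,-165,27)])
E
```

```text
clock: 8.72
position: [0.6107, -0.1105, 0.0267]
ee_rot: [-0.031, 0.705, 0.034, 0.708]
ft_force: [0.1, -0.5, 0.1]
grip_width: 0.2
t 8.825 stand pos [  64.7 -167.9] z 26.8 F [-0.3 -0.3  0.2] grip 0.202
turn [-0.19  0.28 -0.11]
(64, -60, 27) shift [ -0.  107.9  -1. ] world [ 0.6   -0.004  0.027]
(64, -165, 27) shift [-0.2  2.9 -0.7] world [ 0.61  -0.109  0.027]
```

View pics/b3.png

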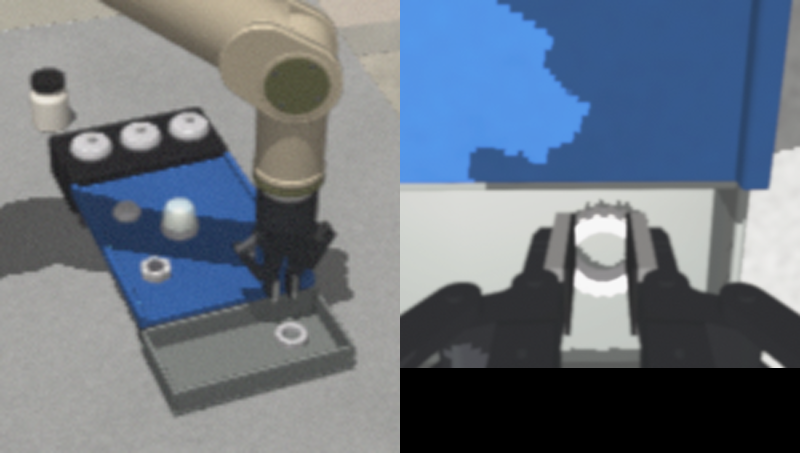

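```bash
python3 -m inch '[[[0,0,0],[-40,0,0],0.8],[[0,0,0],[-80,10,-10],0.8],[[0,0,0],[-100,40,-40],0.8],[[0,0,0],[-100,75,-70],0.8],[[0,0,0],[-100,110,-100],0.8],[[0,0.3,-0.1],[-100,150,-135],0.8],[[0,0.3,-0.1],[-100,150,-135],0.8]]' 
python3 - <<'E'
from h import *
snap("c0"); go([(-70,-16,80),(-70,-16,28)])
from workcell import camera
c=camera("top"); cv2.imwrite("pics/topc0.png",cv2.resize(c["pixels"][125:250,115:335,::-1],None,fx=3.6,fy=3.6))
E
```

```text
clock: 9.7
position: [0.4601, 0.0285, 0.1265]
ee_rot: [-0.033, 0.707, 0.034, 0.706]
ft_force: [0.2, -0.4, -0.4]
grip_width: 0.205
t 9.8 stand pos [-70.1 -17.3] z 126.8 F [ 0.1 -0.6 -0.1] grip 0.205
turn [-0.12  0.04 -0.03]
(-70, -16, 80) shift [46.8  1.2  0. ] world [0.462 0.027 0.08 ]
(-70, -16, 28) shift [98.8  1.2  0. ] world [0.462 0.027 0.028]
```

View pics/c0.png

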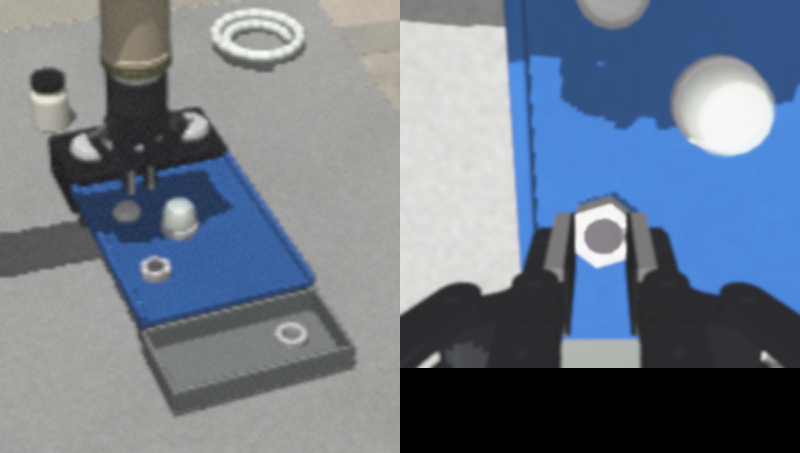

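View pics/topc0.png

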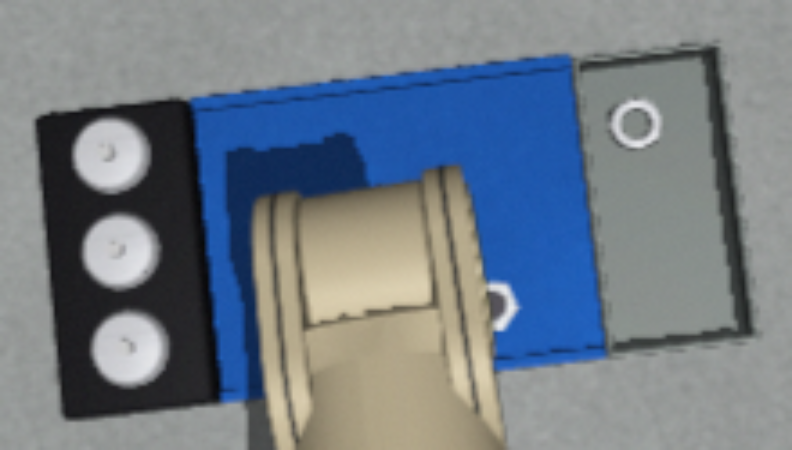

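```bash
python3 -m inch '[[[0,0,0],[25,1,0],0.8],[[0,0,0],[50,1,0],0.8],[[0,0,0],[75,1,0],0.8],[[0,0,0],[90,1,0],0.8],[[0,0,0],[98,1,0],0.8],[[0,0,0],[99,1,0],0.8],[[0,0,0],[99,1,0],0.8]]' 
python3 - <<'E'
from h import *
snap("c1"); go([(-70,-165,27)])
E
```

```text
clock: 10.72
position: [0.4632, 0.0261, 0.0283]
ee_rot: [-0.032, 0.706, 0.032, 0.707]
ft_force: [0.6, -0.3, -0.4]
grip_width: 0.201
t 10.825 stand pos [-69.2 -16.9] z 28.3 F [-0.1 -0.2 -0.4] grip 0.201
turn [-0.2   0.09 -0.03]
(-70, -165, 27) shift [   1.3 -148.1   -0.3] world [ 0.476 -0.121  0.027]
```

View pics/c1.png

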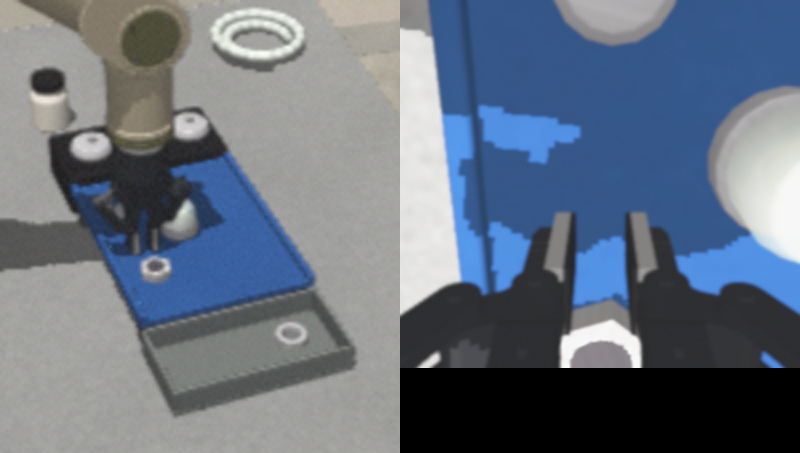

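Fingers stand behind the nut, clear of the dome. Push.

```bash
python3 -m inch '[[[0,0,0],[1,-8,0],0.8],[[0,0,0],[1,-16,0],0.8],[[0,0,0],[1,-24,0],0.8],[[0,0,0],[1,-32,0],0.8],[[0,0,0],[1,-40,0],0.8],[[0,0,0],[1,-48,0],0.8],[[0,0,0],[1,-56,0],0.8],[[0,0,0],[1,-64,0],0.8],[[0,0,0],[1,-72,0],0.8],[[0,0,0],[1,-80,0],0.8]]' 
python3 - <<'E'
from h import *
snap("c2"); go([(-70,-165,27)])
E
```

```text
clock: 12.08
position: [0.4704, -0.0539, 0.0273]
ee_rot: [-0.032, 0.706, 0.032, 0.707]
ft_force: [-0.2, 1.0, 1.5]
grip_width: 0.201
t 12.175 stand pos [-69.6 -98. ] z 27.3 F [0.3 1.1 0.1] grip 0.199
turn [-0.27  0.09 -0.  ]
(-70, -165, 27) shift [  0.3 -67.   -0.1] world [ 0.476 -0.121  0.027]
```

View pics/c2.png

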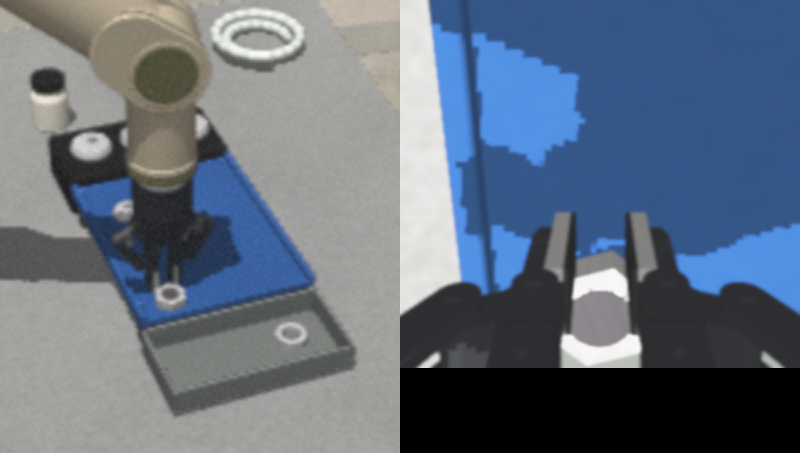

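```bash
python3 -m inch '[[[0,0,0],[0,-8,0],0.8],[[0,0,0],[0,-16,0],0.8],[[0,0,0],[0,-24,0],0.8],[[0,0,0],[0,-32,0],0.8],[[0,0,0],[0,-40,0],0.8],[[0,0,0],[0,-48,0],0.8],[[0,0,0],[0,-56,0],0.8],[[0,0,0],[0,-64,0],0.8],[[0,0,0],[0,-71,0],0.8],[[0,0,0],[0,-71,0],0.8]]' 
python3 - <<'E'
from h import *
snap("c3"); go([(-70,112,150)])
E
```

```text
clock: 13.42
position: [0.4766, -0.1259, 0.0273]
ee_rot: [-0.031, 0.706, 0.031, 0.707]
ft_force: [0.4, -0.3, 0.3]
grip_width: 0.203
t 13.525 stand pos [ -69.9 -168.9] z 27.2 F [-0.1 -0.  -0.7] grip 0.2
turn [-0.27  0.09 -0.01]
(-70, 112, 150) shift [-122.7  280.9   -1.2] world [0.45  0.154 0.15 ]
```

View pics/c3.png

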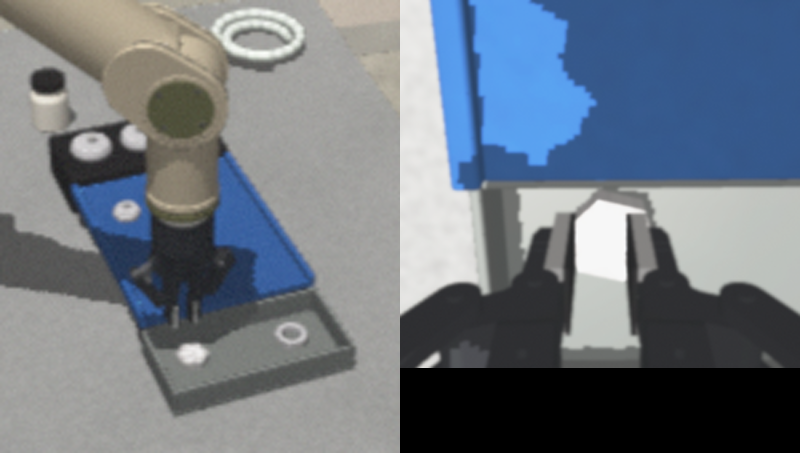

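```bash
python3 -m inch '[[[0,0,0],[-45,0,0],0.8],[[0,0,0],[-90,5,0],0.8],[[0,0,0],[-110,40,0],0.8],[[0,0,0],[-110,85,0],0.8],[[0,0,0],[-110,130,0],0.8],[[0,0,0],[-110,175,-1],0.8],[[0,0,0],[-110,220,-1],0.8],[[0,0,0],[-110,255,-1],0.8],[[-0.2,0.1,0],[-110,281,-1],0.8],[[-0.2,0.1,0],[-110,281,-1],0.8]]' 
python3 - <<'E'
from h import *
snap("d0"); go([(-70,110,28)])
from workcell import camera
c=camera("top"); cv2.imwrite("pics/topd0.png",cv2.resize(c["pixels"][125:250,115:335,::-1],None,fx=3.6,fy=3.6))
E
```

```text
clock: 14.78
position: [0.4499, 0.1568, 0.1372]
ee_rot: [-0.034, 0.706, 0.034, 0.706]
ft_force: [-0.3, 0.2, 0.1]
grip_width: 0.198
t 14.875 stand pos [-70.  111.8] z 137.2 F [-0.  -1.4 -0. ] grip 0.201
turn [-0.05 -0.03  0.01]
(-70, 110, 28) shift [109.2  -1.8   0. ] world [0.451 0.152 0.028]
```

View pics/d0.png

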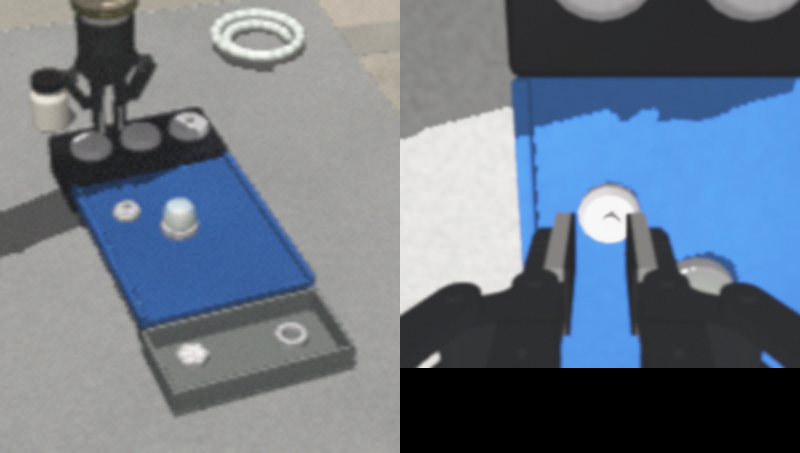

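View pics/topd0.png

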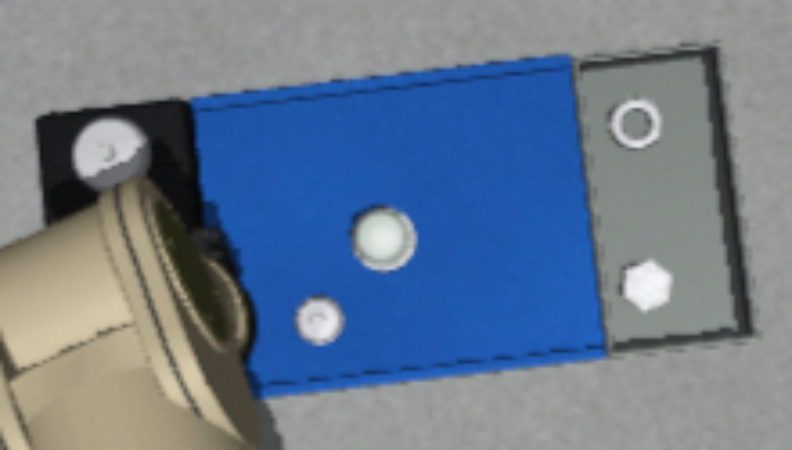

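```bash
python3 -m inch '[[[0,0,0],[25,-1,1],0.8],[[0,0,0],[50,-1,1],0.8],[[0,0,0],[75,-1,1],0.8],[[0,0,0],[95,-1,1],0.8],[[0,0,0],[105,-1,1],0.8],[[0,0,0],[110,-1,1],0.8],[[0,0,0],[110,-1,1],0.8]]' 
python3 - <<'E'
from h import *
snap("d1"); go([(-69,-165,27)])
E
```

```text
clock: 15.8
position: [0.4519, 0.1528, 0.0275]
ee_rot: [-0.032, 0.706, 0.032, 0.706]
ft_force: [-0.1, -0.4, 0.7]
grip_width: 0.2
t 15.9 stand pos [-68.4 110.4] z 27.9 F [-0.2 -0.2 -0.2] grip 0.198
turn [-0.11  0.04 -0.01]
(-69, -165, 27) shift [   0.8 -275.4   -0. ] world [ 0.477 -0.121  0.027]
```

View pics/d1.png

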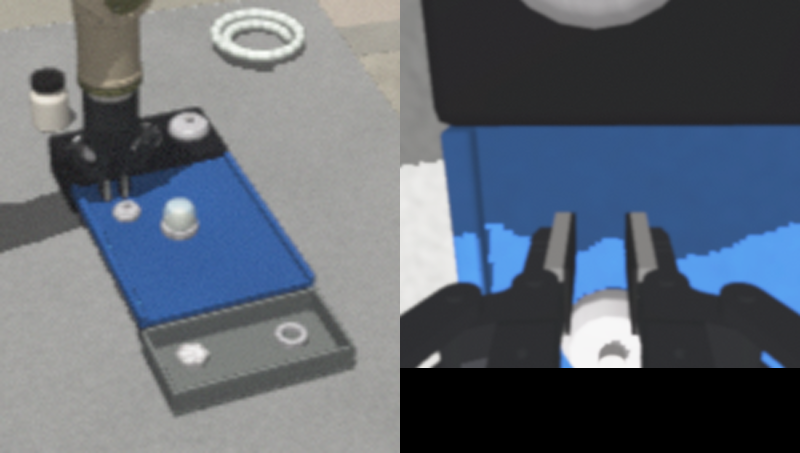

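```bash
python3 -m inch '[[[0,0,0],[1,-6,0],0.8],[[0,0,0],[1,-12,0],0.8],[[0,0,0],[1,-18,0],0.8],[[0,0,0],[1,-24,0],0.8],[[0,0,0],[1,-30,0],0.8],[[0,0,0],[1,-36,-0.5],0.8],[[0,0,0],[1,-42,-1],0.8],[[0,0,0],[1,-48,-1.5],0.8],[[0,0,0],[1,-54,-2],0.8]]' 
python3 - <<'E'
from h import *
snap("d2"); go([(-71,-165,27)])
E
```

```text
clock: 17.02
position: [0.455, 0.0987, 0.0268]
ee_rot: [-0.032, 0.706, 0.032, 0.707]
ft_force: [-0.3, 1.0, 0.8]
grip_width: 0.2
t 17.125 stand pos [-70.6  55.6] z 26.8 F [-0.1  0.1  0.4] grip 0.206
turn [-0.17  0.03  0.  ]
(-71, -165, 27) shift [-2.000e-01 -2.206e+02  3.000e-01] world [ 0.475 -0.121  0.027]
```

View pics/d2.png

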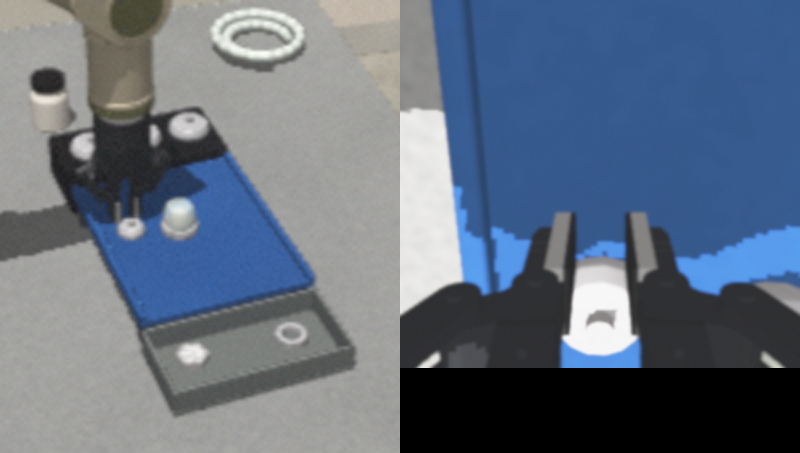

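Cap nested between the fingertips. Continue past the dome, shifted slightly outward.

```bash
python3 -m inch '[[[0,0,0],[0,-8,-0.5],0.8],[[0,0,0],[0,-16,-1],0.8],[[0,0,0],[0,-24,-1.5],0.8],[[0,0,0],[0,-32,-2],0.8],[[0,0,0],[0,-40,-2],0.8],[[0,0,0],[0,-48,-2],0.8],[[0,0,0],[0,-56,-2],0.8],[[0,0,0],[0,-64,-2],0.8],[[0,0,0],[0,-72,-2],0.8],[[0,0,0],[0,-80,-2],0.8]]' 
python3 - <<'E'
from h import *
snap("d3"); go([(-71,-165,27)])
E
```

```text
clock: 18.38
position: [0.4603, 0.0179, 0.0268]
ee_rot: [-0.032, 0.706, 0.032, 0.707]
ft_force: [-0.4, 0.6, -0.1]
grip_width: 0.198
t 18.475 stand pos [-72.9 -25.5] z 26.8 F [ 0.3 -0.6 -0.7] grip 0.199
turn [-0.24  0.02  0.02]
(-71, -165, 27) shift [  -0.2 -139.5    2.5] world [ 0.475 -0.121  0.027]
```

View pics/d3.png

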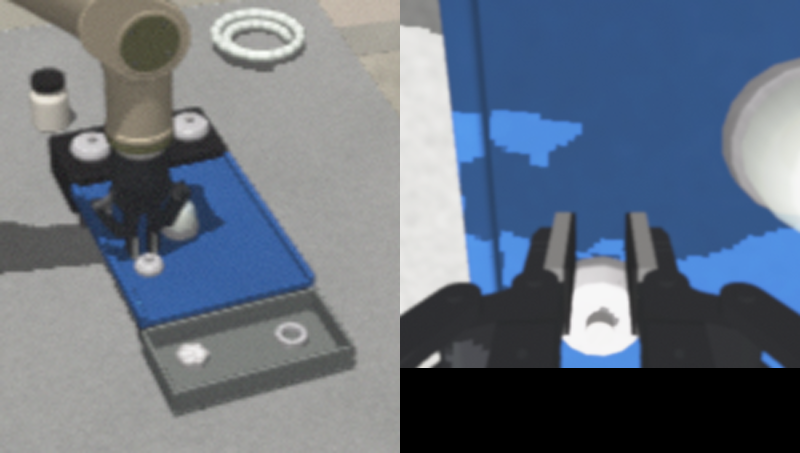

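```bash
python3 -m inch '[[[0,0,0],[0,-8,0],0.8],[[0,0,0],[0,-16,0],0.8],[[0,0,0],[0,-24,1],0.8],[[0,0,0],[0,-32,3],0.8],[[0,0,0],[0,-40,5],0.8],[[0,0,0],[0,-48,7],0.8],[[0,0,0],[0,-56,9],0.8],[[0,0,0],[0,-64,11],0.8],[[0,0,0],[0,-72,13],0.8],[[0,0,0],[0,-80,15],0.8]]' 
python3 - <<'E'
from h import *
snap("d4"); go([(-46,-165,27)])
E
```

```text
clock: 19.73
position: [0.4825, -0.0615, 0.0268]
ee_rot: [-0.032, 0.706, 0.031, 0.707]
ft_force: [0.5, -0.2, -0.5]
grip_width: 0.203
t 19.825 stand pos [ -58.1 -106.6] z 26.9 F [ 0.2  0.3 -0.4] grip 0.196
turn [-0.31  0.04  0.04]
(-46, -165, 27) shift [ -0.1 -58.3  12.4] world [ 0.5   -0.119  0.027]
```

View pics/d4.png

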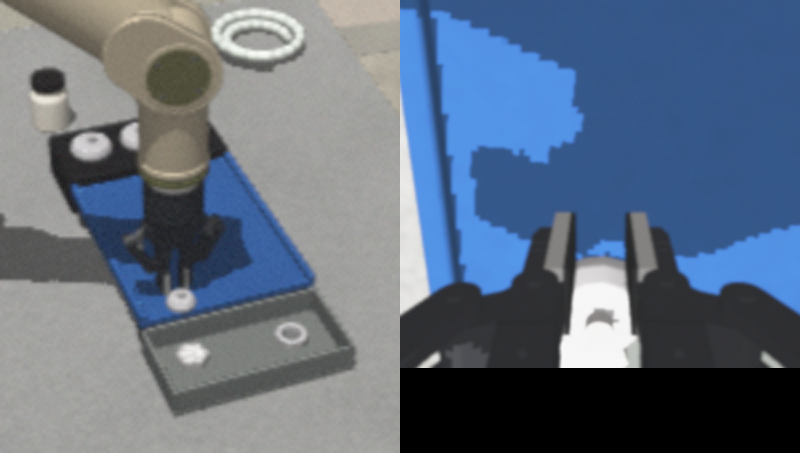

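```bash
python3 -m inch '[[[0,0,0],[0,-7,2],0.8],[[0,0,0],[0,-14,4],0.8],[[0,0,0],[0,-21,6],0.8],[[0,0,0],[0,-28,8],0.8],[[0,0,0],[0,-35,10],0.8],[[0,0,0],[0,-42,11],0.8],[[0,0,0],[0,-49,11],0.8],[[0,0,0],[0,-56,11],0.8],[[0,0,0],[0,-62,11],0.8],[[0,0,0],[0,-62,11],0.8]]' 
python3 - <<'E'
from h import *
snap("d5"); go([(-46,-165,27)])
E
```

```text
clock: 21.08
position: [0.499, -0.1235, 0.027]
ee_rot: [-0.031, 0.706, 0.03, 0.707]
ft_force: [-0.4, 0.6, -0.2]
grip_width: 0.2
t 21.175 stand pos [ -47.5 -168.6] z 26.9 F [ 0.2  0.3 -0.1] grip 0.202
turn [-0.31  0.03  0.04]
(-46, -165, 27) shift [-0.1  3.6  1.4] world [ 0.5   -0.119  0.027]
```

View pics/d5.png

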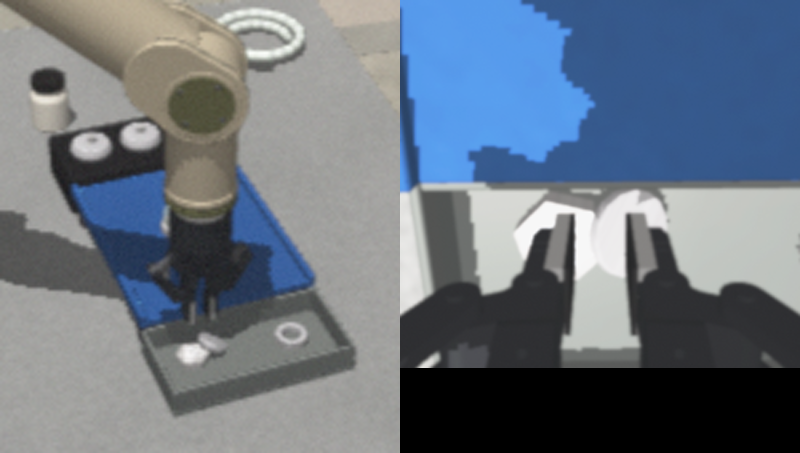

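Cap is in the bin, leaning on the nut. Lift straight up and move clear, then check.

```bash
python3 -m inch '[[[0,0,0],[-20,0,0],0.8],[[0,0,0],[-60,0,0],0.8],[[0,0,0],[-100,0,0],0.8],[[0,0,0],[-130,-30,0],0.8],[[0,0,0],[-150,-70,0],0.8],[[0,0,0],[-150,-120,0],0.8],[[0,0,0],[-150,-170,0],0.8],[[0,0,0],[-150,-210,0],0.8],[[0,0,0],[-150,-210,0],0.8],[[0,0,0],[-150,-210,0],0.8]]' 
python3 - <<'E'
from h import *
go([])
from workcell import camera
c=camera("top"); cv2.imwrite("pics/tope.png",cv2.resize(c["pixels"][125:250,115:335,::-1],None,fx=3.6,fy=3.6,interpolation=cv2.INTER_CUBIC))
cv2.imwrite("pics/topef.png",c["pixels"][:,:,::-1])
c=camera("side"); cv2.imwrite("pics/sidee.png",c["pixels"][:,:,::-1])
E
```

```text
clock: 22.42
position: [0.5175, -0.3309, 0.1767]
ee_rot: [-0.031, 0.706, 0.031, 0.707]
ft_force: [-0.3, -0.4, -0.3]
grip_width: 0.202
t 22.425 stand pos [ -48.4 -377.6] z 176.7 F [-0.3 -0.4 -0.3] grip 0.202
turn [-0.27  0.02 -0.01]
```

View pics/tope.png

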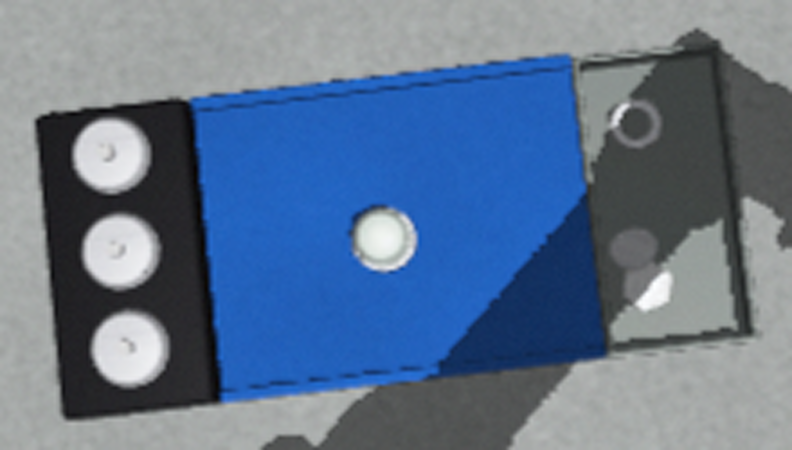

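View pics/sidee.png

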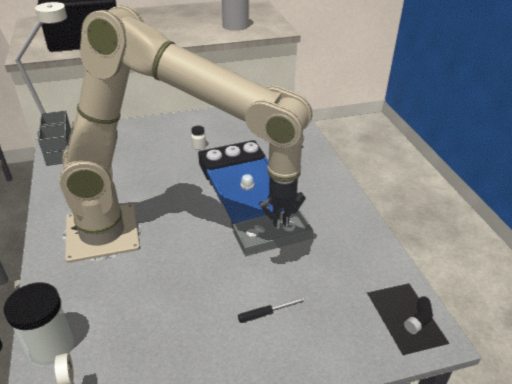

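View pics/topef.png

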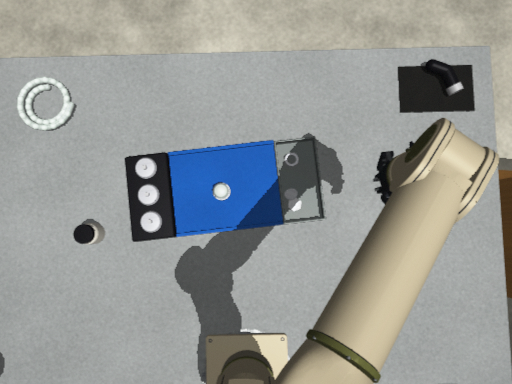

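```bash
python3 -c "
from workcell import manip
print(manip.hand_in())"
```

```text
the job is handed in; nothing more can be done
None
```

The stand is clear and the job is handed in. I pushed the ring, then the nut, then the cap along the stand and off its open end into the bin, using half-closed fingertips. Nothing was picked up, and it took about 22.5 s of the 72 s.

- **Parts:** the last top view shows only the dome on the stand, and all three parts inside the bin. They are the ring at crop pixel (637,122), the cap at (633,248) and the nut at (650,285). The cap had landed leaning on the nut.
- **Order:** the nut stood in front of the cap in the same lane, so I swept it before the cap. I took the list in the task as naming the parts, not as an order.
- **Bystanders:** the dome is still at its starting spot, crop pixel (383,238). The jar and screwdriver look unmoved in the side view. The arm was held well clear at the end, with a force reading near zero.
- **Disagreement:** the TCP readout does not match the real fingertips. At closure 0.8 the tips stood about 25 to 31 mm behind the stated TCP, so I set heights from the wrist camera and from contact with the stand.
- **Contact:** during the first ring push the tips rubbed the stand with about 15 N upward, and I raised them by about 1.5 mm. The readings after the later pushes were under 2 N.

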